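# Roll a sample canister up the reader's ramp to its stop

## Robot

A 6-joint arm with a two-finger parallel gripper is mounted at the origin on the work surface. World frame = base frame: x ahead of the robot, y to its left, z up, the work surface at z = 0. Lengths are in m, angles in rad, forces in N, time in s.
With the tool pointing down it reaches from about 0.3 to 0.775 m from the base axis. Payload 14.6 kg.
Tool frame: the origin (TCP) lies at the very end of the fingers, on their centre line; the grasp point (between the pads) lies 19 mm behind it (bot.tcp_to_grasp is the z of the grasp point in the tool frame, in m); z points along the fingers, y is the line along which they close (so a half turn about z gives the same grasp; the last joint's range is limited). The gripper opens to 85 mm and grips with 20 to 120 N. Pads are 22 mm wide; open, the fingers measure 114 mm over their backs; the gripper's body (76 mm by 85 mm) begins 54 mm behind the grasp point. The pads swing forward as they close: fully open they stand 13 mm farther back than shut.
Start: joints at [-1.292, 0.3, 1.521, -0, 1.321, -0.067], TCP at [0.186, -0.517, 0.231] pointing down, gripper open.
Joint ranges: [-3.03, 3.03], [-0.79, 2.21], [0.23, 2.52], [-1.04, 4.18], [0, 3.07], [-2.55, 2.55]. Speed limits (rad/s): [2.22, 2.22, 2.57, 3.14, 3.14, 3.14].

## Interface

Orientations are given as a 3x3 rotation matrix whose columns are the frame's x, y, z axes.
In Python, from station import bot gives the robot as it stands.
- The arm moves only by the tool servo_tool, never from a script. Its argument "plan" is a list that holds one entry, the list of rows, each a list of 7 numbers: the opening, from 0 (shut) to 1 (fully open), then the shift along the tool's x, y, z in units of 250 mm (1.0 is 250 mm), then the turn, a rotation vector about the tool's x, y, z in units of pi rad (1.0 is pi rad). A call has 1 to 10 rows; each row is the pose to reach, as a shift and turn from the pose commanded when the call began, along the tool's axes at that moment, turning the shorter way round; what a row does not reach only later rows make up. A row lasts 1/8 s, in which the tool goes at most 62.5 mm and 10.7 degrees, less where a joint would pass 70% of its speed; a pose out of reach is approached as far as the arm can. A call with a number of a shift or a turn outside -1 to 1 is refused whole. A call with a gripper value outside its range is refused whole. The fingers move at their own pace and stop on an object; the grip force is fixed at half the most. Time passes only in rows, so rows that repeat a pose let the fingers close. It gives the time, the measured TCP pose, the force, the opening and the grip force at its end, in the units of the state.
- bot.read_state(): the state, without advancing time (a new reading comes with each control period).
- bot.capture(name): name is "scene" or "top" or "wrist"; returns a dict with "pixels" (420x560x3 uint8, red, green, blue), "z_map" (420x560 float32, m along the optical axis (not along the pixel's ray), 0 where there is no reading), "intrinsics" (3x3 intrinsics, pixels), "pose" (4x4, takes a point from camera to world coordinates); the wrist camera has in their place "hand_eye" (4x4, takes a point from camera to tool coordinates, whose origin is the TCP and whose axes are the flange's). Camera axes: x right, y up, looking along -z (the intrinsics and any distortion apply to the point x, -y, -z); pixel columns grow to the right and rows downward; lengths in m; the calibration is good to about 2 mm. A picture is of the moment at which its call begins: read the wrist's pose just before it.
- bot.hand_in(): hands the job in; it is judged then, once.
The state is a dict: "t": time; "q": joint angles; "qd": joint speeds; "effort": joint torques, N m; "tool_pos": TCP position; "tcp_rot": TCP orientation; "force": force on the tool from outside, world axes, zero at the start; "ft_torque": the same for the moment, N m; "finger_gap": finger opening in m; "grip_force": force on a finger pad.
Only numpy, scipy, OpenCV 4.12 (cv2) and the standard library are available. Lean on these libraries where they do the work, as an engineer would, in place of code of your own. Each camera call takes 0.05 s, during which the arm holds its last target. There are 200 camera calls.

## Task

With the fingertips behind it, slowly push the sample canister so that it rolls from the loading bay up the ramp of the reader to the orange sprung stop plate, keeping behind it so that it never runs free on the slope, up or back down. Press the plate all the way in with the canister, without ramming it, and finish while still holding it there: the program ends with the fingertips pressing the canister against the stop. Do not grip or lift the canister, and leave the eyepiece, the bottle and the slide box as they stand.

Things in the scene. Friction and masses are not known exactly. Their poses are not given: they have to be found in the camera images.
- ramp: Canister reader, fixed to the bench. Origin on the bench surface, z up, +x uphill, y across. Along x: black lip 13 mm high at -188 to -182 mm; level aluminium loading bay, 8 mm above the bench, to -70; 8 degree slope from there; stop plate; white housing 85 mm high, 105 to 180 mm. Black side rails 12 mm above the deck, 104 mm apart inside, 120 mm outside. Open above.
- ramp_foot (a point): Foot of the slope, on the deck's centre line: x = -70 mm, y = 0, z = 8 mm of the ramp's frame. Uphill of it the plain aluminium deck rises at 8 degrees along the ramp's +x; behind it the loading bay is level.
- canister: Aluminium cylinder with blue ends, diameter 46 mm, length 96 mm, about 0.18 kg, rolls freely. Origin at its centre; its y is its long axis, lying along the ramp's y; its x and z turn as it rolls. Starts in the loading bay, centre 31 mm above the bench; touching the unpressed stop its centre is near x = 48 mm, z = 48 mm of the ramp's frame.
- stop_plate (a joint): Travel of the orange sprung stop plate (90 mm wide, 38 mm high) up the slope: 0 out (rest), 0.010 m fully in. Its spring needs about 1.5 N to start and 5 N fully in, and pushes back when released. Counts as in from 0.007.
- stop_face (a point): Middle of the plate's downhill face, 23 mm above the slope, where the canister touches it; moves with the plate. At rest at about x = 70 mm, z = 51 mm of the ramp's frame.
- eyepiece: Black microscope eyepiece standing on the bench beside the ramp, 36 mm across, 50 mm high; origin at the centre of its underside. Bystander.
- oil_bottle: Small amber bottle, 34 mm across, 65 mm high, standing beside the ramp; origin at the centre of its underside. Bystander.
- slide_box: Green slide box 100 x 85 x 30 mm lying beside the ramp; origin at the centre of its underside. Bystander.
There are look-alikes about, which are no part of the job. There is more than one size of the canister; the job needs the smallest.

How it is judged:
By the outcome, as a careful person would: the job done as asked, in the order asked, and still so for the second after the job is handed in, while the arm keeps its last pose, push and grip.
It also fails if it takes over 40 s, if anything falls off the work surface, if the arm or the gripper's body presses on something with over 40 N, if the wrist force passes 120 N, or if a joint passes its speed limit or range.

## Working session

There is one attempt and no reset: what is moved stays moved. The work goes in short steps, Python scripts to look and compute and a tool call to move; the robot and the scene stay as the last step left them, time stands still between calls to the robot, and variables do not carry over. Pictures are saved under pics/ and viewed, at most 10 in all, crops included, and the job is handed in when it is done.

Besides the shell and the picture viewer there is one more tool, called as name(argument=value, ...), one argument or row to a line, values as JSON. servo_tool: Moves the arm, as the interface text tells. Its arguments: {"type":"object","properties":{"plan":{"type":"array"}},"required":["plan"]}

```bash
ls; mkdir -p pics; python3 - <<'E'
from station import bot
import cv2,numpy as np,pickle
s=bot.read_state(); print({k:np.round(s[k],3) for k in ('t','tool_pos','tcp_rot','force','finger_gap')})
for n in ('scene','top'):
    c=bot.capture(n); pickle.dump(c,open(n+'.pkl','wb')); cv2.imwrite(f'pics/{n}0.png',c['pixels'][:,:,::-1])
    print(n,c['pose'].round(3).tolist(),c['intrinsics'].tolist(),[k for k in c])
E
```

```text
pics
{'t': np.float64(0.0), 'tool_pos': array([ 0.186, -0.517,  0.231]), 'tcp_rot': array([[ 0.941,  0.339, -0.   ],
       [ 0.339, -0.941,  0.001],
       [ 0.   , -0.001, -1.   ]]), 'force': array([1.054, 0.278, 0.201]), 'finger_gap': np.float64(0.085)}
scene [[0.858, -0.378, 0.347, 0.858], [0.513, 0.653, -0.558, -0.422], [-0.015, 0.657, 0.754, 0.616], [0.0, 0.0, 0.0, 1.0]] [[438.49372012728674, 0.0, 273.5462470372494], [0.0, 438.49372012728674, 209.89724886560148], [0.0, 0.0, 1.0]] ['pixels', 'z_map', 'intrinsics', 'pose']
top [[-0.008, 0.994, -0.106, 0.498], [-1.0, -0.005, 0.022, -0.0], [0.021, 0.107, 0.994, 0.898], [0.0, 0.0, 0.0, 1.0]] [[383.90203843107895, 0.0, 281.7643250336094], [0.0, 383.90203843107895, 212.17840563681], [0.0, 0.0, 1.0]] ['pixels', 'z_map', 'intrinsics', 'pose']
```

View pics/scene0.png

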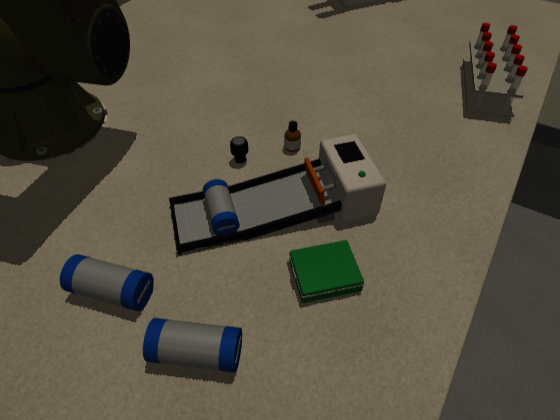

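View pics/top0.png

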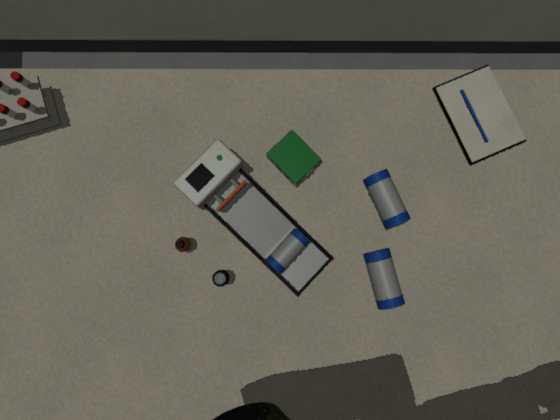

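The scene view shows the small canister in the bay at (221,207). The look-alikes are larger canisters at (107,281) and (193,345). In the top view the bay canister is at (288,251), the others at (386,199) and (384,279), the lip near (316,277), the plate at (232,195) and the housing at (208,174).

```bash
cat > h.py <<'E'
import numpy as np,cv2,pickle
def cloud(c,pose):
    K=c['intrinsics'];z=c['z_map'];v,u=np.mgrid[:z.shape[0],:z.shape[1]]
    P=np.stack([(u-K[0,2])/K[0,0]*z,-(v-K[1,2])/K[1,1]*z,-z],-1)
    return P@pose[:3,:3].T+pose[:3,3]
E
python3 - <<'E'
from h import *
for n,seed in (('top',(288,251)),('scene',(221,207))):
    c=pickle.load(open(n+'.pkl','rb'));W=cloud(c,c['pose']);hsv=cv2.cvtColor(c['pixels'],cv2.COLOR_RGB2HSV)
    m=((W[...,2]>0.0055)&(c['z_map']>0)).astype(np.uint8)
    _,L,st,_=cv2.connectedComponentsWithStats(m,connectivity=4)
    comp=L==L[seed[1],seed[0]]
    print(n,'bench z',np.median(W[(m==0)&(c['z_map']>0)][:,2]).round(4),'n',comp.sum())
    P=W[comp]; r=cv2.minAreaRect((P[:,:2]*1000).astype(np.float32)); print('rect',r,cv2.boxPoints(r).tolist())
    blue=comp&(hsv[...,0]>105)&(hsv[...,0]<130)&(hsv[...,1]>130)
    nb,Lb,sb,_=cv2.connectedComponentsWithStats(blue.astype(np.uint8))
    for i in range(1,nb):
        if sb[i,4]>20: print('blue',sb[i],np.median(W[Lb==i],0).round(4),W[Lb==i].max(0).round(4))
    og=comp&(hsv[...,0]<14)&(hsv[...,1]>150); print('orange',og.sum(),np.median(W[og],0).round(4))
    hs=comp&(W[...,2]>.08); print('housing',cv2.minAreaRect((W[hs][:,:2]*1000).astype(np.float32)),np.median(W[hs][:,2]))
E
python3 - <<'E'
import cv2
a=cv2.imread('pics/scene0.png')[130:270,150:400]
cv2.imwrite('pics/crop.png',cv2.resize(a,None,fx=3,fy=3,interpolation=2))
E
```

```text
top bench z -0.0006 n 9206
rect ((568.5012817382812, 39.74456787109375), (368.411865234375, 139.29200744628906), 44.38378143310547) [[388.1400146484375, -39.32635498046875], [485.5693359375, -138.874267578125], [748.862548828125, 118.81549072265625], [651.4332275390625, 218.3634033203125]]
blue [291 229  18  17 135] [ 0.5358 -0.0588  0.051 ] [ 0.5541 -0.0392  0.0564]
blue [266 256  19  17 143] [ 0.475  -0.0032  0.0508] [0.4924 0.0167 0.058 ]
orange 146 [0.6246 0.0911 0.0684]
housing ((673.2164306640625, 142.10609436035156), (74.28224182128906, 138.7785186767578), 45.249332427978516) 0.08481621644593468
scene bench z 0.0016 n 13378
rect ((570.7896118164062, 35.880218505859375), (366.4477844238281, 142.7371063232422), 45.97369384765625) [[392.1356201171875, -46.26124572753906], [494.7666015625, -145.46189880371094], [749.443603515625, 118.02168273925781], [646.8126220703125, 217.2223358154297]]
blue [203 180  26  16 145] [ 0.4711 -0.0062  0.0532] [0.4917 0.0244 0.0577]
blue [211 212  28  24 480] [ 0.5356 -0.062   0.0433] [ 0.5535 -0.0393  0.0577]
orange 398 [0.6276 0.0828 0.0615]
housing ((671.9632568359375, 140.60873413085938), (75.16972351074219, 142.72662353515625), 45.88938522338867) 0.08680896855296255
```

View pics/crop.png

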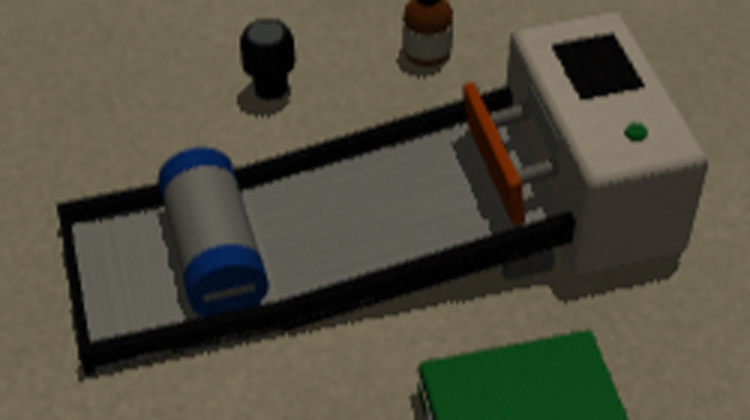

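The close crop confirms the choice: the smallest canister is in the bay at crop (215,230), and the plate at (495,155) is clear. Measurements: ramp yaw is about 45.2°, and the canister's ramp x is about -0.099 m.

Next I move above the bay behind it, with the fingers half open and aligned across the ramp.

servo_tool(
  plan=[
    [[0.5, 0.2, -0.16, 0, 0, 0, -0.035], [0.5, 0.4, -0.32, 0, 0, 0, -0.07], [0.5, 0.6, -0.48, 0, 0, 0, -0.105], [0.5, 0.8, -0.64, 0, 0, 0, -0.141], [0.5, 0.95, -0.76, 0, 0, 0, -0.141], [0.5, 0.95, -0.76, 0, 0, 0, -0.141], [0.5, 0.95, -0.76, 0, 0, 0, -0.141]],
  ],
)

```text
t: 0.98
tool_pos: [0.3453, -0.2584, 0.2312]
tcp_rot: [[0.704, 0.71, -0.0], [0.71, -0.704, -0.0], [-0.0, -0.0, -1.0]]
force: [-0.2, -1.2, -0.4]
finger_gap: 0.0426
grip_force: 0.0
```

servo_tool(
  plan=[
    [[0.5, 0.22, -0.05, 0, 0, 0, 0], [0.5, 0.44, -0.1, 0, 0, 0, 0], [0.5, 0.66, -0.15, 0, 0, 0, 0], [0.5, 0.8, -0.19, 0.0, 0, 0, 0], [0.5, 0.89, -0.2, 0.0, 0, 0, 0], [0.5, 0.89, -0.2, 0, 0, 0, 0], [0.5, 0.89, -0.2, 0, 0, 0, 0]],
  ],
)

```text
t: 1.85
tool_pos: [0.4664, -0.0663, 0.2311]
tcp_rot: [[0.706, 0.708, -0.001], [0.708, -0.706, -0.0], [-0.0, -0.0, -1.0]]
force: [-0.9, -0.2, -0.1]
finger_gap: 0.0429
grip_force: 0.0
```

```bash
python3 - <<'E'
from h import *
from station import bot
s=bot.read_state(); c=bot.capture('wrist'); print(s['tool_pos'],s['force'],c['hand_eye'].round(3).tolist())
T=np.eye(4);T[:3,:3]=s['tcp_rot'];T[:3,3]=s['tool_pos']
W=cloud(c,T@c['hand_eye']); cv2.imwrite('pics/w1.png',c['pixels'][:,:,::-1])
hsv=cv2.cvtColor(c['pixels'],cv2.COLOR_RGB2HSV)
D=(W-s['tool_pos'])@s['tcp_rot']*1000   # tool axes, mm
blue=(hsv[...,0]>105)&(hsv[...,0]<130)&(hsv[...,1]>130)&(W[...,2]>.02)&(c['z_map']>0)
nb,Lb,sb,_=cv2.connectedComponentsWithStats(blue.astype(np.uint8))
for i in range(1,nb):
    if sb[i,4]>100: q=D[Lb==i]; top=q[q[:,2]<q[:,2].min()+1.5]; print(sb[i],'med',np.median(q,0).round(1),'min',q.min(0).round(1),'max',q.max(0).round(1),'topline',np.median(top,0).round(1),W[Lb==i][:,2].max())
E
```

```text
[ 0.46639901 -0.06633262  0.23106606] [-0.88544895 -0.1514074  -0.06291136] [[0.001, 0.964, 0.266, 0.067], [1.0, -0.0, -0.002, -0.001], [-0.002, 0.266, -0.964, -0.144], [0.0, 0.0, 0.0, 1.0]]
[312 111  18  43 639] med [ 54.6  43.1 178. ] min [ 33.4  34.8 173.7] max [ 74.4  56.5 210.7] topline [ 52.8  43.8 174.8] 0.05732200431249018
[229 115  16  38 539] med [ 53.6 -39.2 177.6] min [ 34.6 -46.7 173.9] max [ 70.5 -31.9 190.8] topline [ 49.8 -39.5 175. ] 0.057158414260643164
[ 492  146   68   36 1261] med [ 25.9 249.3 174.6] min [  6.9 232.6 167.9] max [ 39.6 282.3 208.5] topline [ 20.9 263.9 169.1] 0.06301806861818499
[451 235  54  35 858] med [-71.4 213.  173.5] min [-88.9 196.5 167.5] max [-57.8 244.1 197.3] topline [-76.1 225.3 168.5] 0.06355351685680632
[375 260  44  32 631] med [-97.1 131.5 171.7] min [-116.8  110.1  168.4] max [-81.2 155.1 184.6] topline [-99.4 136.5 169.4] 0.06266497280103184
[321 320  17  31 275] med [-178.6   60.9  182.3] min [-191.1   12.5  -82.5] max [ 17.8  69.  199.9] topline [ 17.   12.8 -81.9] 0.3135497021463999
```

View pics/w1.png

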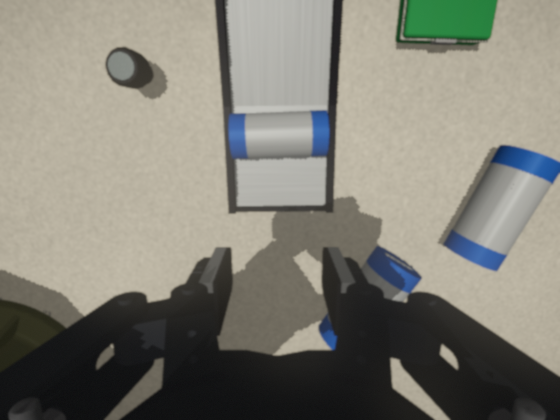

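The wrist view shows the canister at (279,135), square in the bay. The lip is at row 209 and the rails are symmetric about column 281. The canister axis is about 52 mm ahead of the TCP, with its top at 57 mm, where a 54 mm top was expected. There is room to go straight down behind it.

servo_tool(
  plan=[
    [[0.5, 0, 0.006, 0.2, 0, 0, 0], [0.5, 0, 0.006, 0.4, 0, 0, 0], [0.5, 0, 0.006, 0.58, 0, 0, 0], [0.5, 0, 0.006, 0.7, 0, 0, 0], [0.5, 0, 0.006, 0.78, 0, 0, 0], [0.5, 0, 0.006, 0.82, 0, 0, 0], [0.5, 0, 0.006, 0.85, 0, 0, 0], [0.5, 0, 0.006, 0.85, 0, 0, 0]],
  ],
)

```text
t: 2.9
tool_pos: [0.4679, -0.0664, 0.0189]
tcp_rot: [[0.705, 0.709, 0.0], [0.709, -0.705, -0.0], [0.0, 0.0, -1.0]]
force: [-0.2, 0.2, 0.4]
finger_gap: 0.0429
grip_force: 0.0
```

```bash
cat > look.py <<'E'
from h import *
from station import bot
import sys
s=bot.read_state(); c=bot.capture('wrist')
T=np.eye(4);T[:3,:3]=s['tcp_rot'];T[:3,3]=s['tool_pos']
W=cloud(c,T@c['hand_eye']); cv2.imwrite(f'pics/{sys.argv[1]}.png',c['pixels'][:,:,::-1])
hsv=cv2.cvtColor(c['pixels'],cv2.COLOR_RGB2HSV)
D=(W-s['tool_pos'])@s['tcp_rot']*1000
print('t',s['t'],'pos',s['tool_pos'].round(4),'F tool',(s['tcp_rot'].T@s['force']).round(2))
ok=(c['z_map']>0)&(W[...,2]>.02)&(abs(D[...,1])<60)&(D[...,0]>5)&(D[...,2]>-50)
for name,m in (('blue',ok&(hsv[...,0]>105)&(hsv[...,0]<130)&(hsv[...,1]>130)),('orange',ok&(hsv[...,0]<14)&(hsv[...,1]>150))):
    nb,L,sb,_=cv2.connectedComponentsWithStats(m.astype(np.uint8))
    for i in range(1,nb):
        if sb[i,4]>80: q=D[L==i]; top=q[q[:,2]<q[:,2].min()+1.5]; print(name,sb[i],'med',np.median(q,0).round(1),'xmin/max',q[:,0].min().round(1),q[:,0].max().round(1),'topline',np.median(top,0).round(1))
E
python3 look.py w2
```

```text
t 2.9 pos [ 0.4679 -0.0664  0.0189] F tool [ 0.02 -0.28 -0.37]
blue [ 367   96   57  120 5219] med [ 55.7  40.8 -34.4] xmin/max 30.8 76.2 topline [ 52.   40.  -37.3]
blue [ 135  107   58  114 4849] med [ 52.8 -40.1 -34.4] xmin/max 29.7 71.2 topline [ 49.1 -39.8 -37.1]
```

servo_tool(
  plan=[
    [[0.5, 0.01, 0, 0, 0, 0, 0], [0.5, 0.02, 0, 0, 0, 0, 0], [0.5, 0.03, 0, 0, 0, 0, 0], [0.5, 0.04, 0, 0, 0, 0, 0], [0.5, 0.05, 0, 0, 0, 0, 0], [0.5, 0.06, 0, 0, 0, 0, 0], [0.5, 0.07, 0, 0, 0, 0, 0], [0.5, 0.078, 0, 0, 0, 0, 0], [0.5, 0.086, 0, 0, 0, 0, 0], [0.5, 0.094, 0, 0, 0, 0, 0]],
  ],
)

```text
t: 4.2
tool_pos: [0.4845, -0.0494, 0.0188]
tcp_rot: [[0.705, 0.709, -0.0], [0.709, -0.705, 0.0], [0.0, -0.0, -1.0]]
force: [-0.2, -0.2, -0.1]
finger_gap: 0.0426
grip_force: 0.1
```

```bash
python3 look.py w3
```

```text
t 4.2 pos [ 0.4845 -0.0494  0.0188] F tool [-0.26 -0.02  0.11]
blue [ 363  138   55  113 4778] med [ 42.3  40.7 -34.4] xmin/max 17.1 59.8 topline [ 36.5  41.3 -37.6]
blue [ 140  148   56  111 4518] med [ 38.9 -40.3 -34.4] xmin/max 12.8 56.2 topline [ 33.8 -40.7 -37.3]
```

View pics/w3.png

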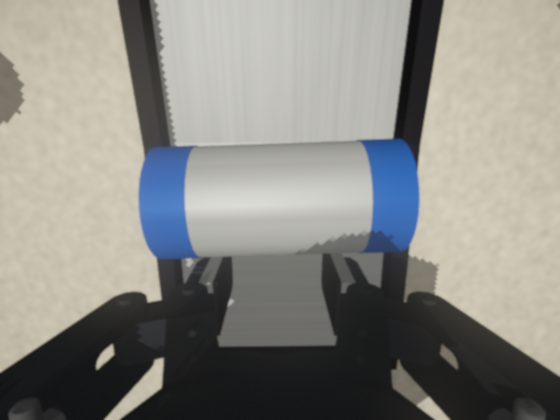

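The view shows the canister (278,197) resting on both fingertips, about 2° off square and clear of both rails. I'll keep pushing at about 20 mm/s, rising 8° after the foot of the slope.

servo_tool(
  plan=[
    [[0.5, 0.008, 0, 0, 0, 0, 0], [0.5, 0.018, 0, 0, 0, 0, 0], [0.5, 0.028, 0, 0, 0, 0, 0], [0.5, 0.038, 0, 0, 0, 0, 0], [0.5, 0.048, 0, 0, 0, 0, 0], [0.5, 0.058, 0, 0, 0, 0, 0], [0.5, 0.068, 0, 0, 0, 0, 0], [0.5, 0.078, 0, 0, 0, 0, 0], [0.5, 0.088, 0, 0, 0, 0, 0], [0.5, 0.098, 0, -0.001, 0, 0, 0]],
  ],
)

```text
t: 5.5
tool_pos: [0.5017, -0.032, 0.019]
tcp_rot: [[0.705, 0.709, -0.0], [0.709, -0.705, -0.0], [-0.0, -0.0, -1.0]]
force: [-1.2, 0.4, 1.2]
finger_gap: 0.0425
grip_force: 0.6
```

servo_tool(
  plan=[
    [[0.5, 0.008, 0, -0.001, 0, 0, 0], [0.5, 0.016, 0, -0.002, 0, 0, 0], [0.5, 0.024, 0, -0.003, 0, 0, 0], [0.5, 0.033, 0, -0.005, 0, 0, 0], [0.5, 0.042, 0, -0.006, 0, 0, 0], [0.5, 0.051, 0, -0.007, 0, 0, 0], [0.5, 0.06, 0, -0.008, 0, 0, 0], [0.5, 0.07, 0, -0.01, 0, 0, 0], [0.5, 0.08, 0, -0.011, 0, 0, 0], [0.5, 0.09, 0, -0.013, 0, 0, 0]],
  ],
)

```text
t: 6.75
tool_pos: [0.5176, -0.016, 0.0223]
tcp_rot: [[0.705, 0.709, -0.0], [0.709, -0.705, 0.0], [-0.0, -0.0, -1.0]]
force: [-1.2, -0.9, 0.2]
finger_gap: 0.0422
grip_force: 0.6
```

```bash
python3 look.py w4
```

```text
t 6.75 pos [ 0.5176 -0.016   0.0223] F tool [-1.5  -0.23 -0.25]
blue [ 358  139   57  114 4862] med [ 42.1  39.1 -34.7] xmin/max 16.1 59.2 topline [ 36.2  39.3 -37.8]
blue [ 135  148   56  111 4533] med [ 38.9 -41.8 -34.5] xmin/max 13.0 56.2 topline [ 33.8 -41.2 -37.2]
```

View pics/w4.png

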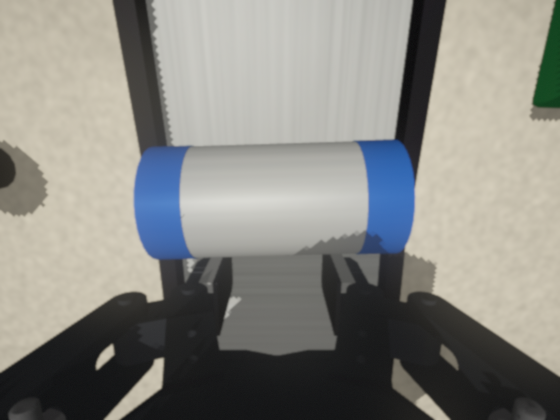

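```bash
python3 - <<'E'
from h import *
from station import bot
s=bot.read_state(); c=bot.capture('wrist')
T=np.eye(4);T[:3,:3]=s['tcp_rot'];T[:3,3]=s['tool_pos']
D=(cloud(c,T@c['hand_eye'])-s['tool_pos'])@s['tcp_rot']*1000
g=cv2.cvtColor(c['pixels'],cv2.COLOR_RGB2GRAY)
for r in (10,40,70,100,130):
    row=g[r]<45; on=np.flatnonzero(row)
    L=on[on<280].max(); R=on[on>280].min(); print(r,L,R,D[r,L-3].round(1),D[r,R+3].round(1))
E
```

```text
10 145 413 [106.9 -51.7  -5.5] [106.7  52.3  -6.7]Traceback (most recent call last):
  File "<stdin>", line 9, in <module>
    return umr_maximum(a, axis, None, out, keepdims, initial, where)
ValueError: zero-size array to reduction operation maximum which has no identity
```

The canister (274,197) is still on both fingertips but about 2° skewed, with its left end trailing, and it is drifting slowly left. I'll turn the tool about 2.7° while pushing so that it runs straight.

servo_tool(
  plan=[
    [[0.5, 0.008, 0, -0.001, 0, 0, 0.001], [0.5, 0.016, 0, -0.002, 0, 0, 0.003], [0.5, 0.025, 0, -0.0035, 0, 0, 0.005], [0.5, 0.034, 0, -0.005, 0, 0, 0.007], [0.5, 0.043, 0, -0.006, 0, 0, 0.009], [0.5, 0.052, 0, -0.007, 0, 0, 0.011], [0.5, 0.061, 0, -0.0085, 0, 0, 0.013], [0.5, 0.07, 0, -0.01, 0, 0, 0.015], [0.5, 0.079, 0, -0.011, 0, 0, 0.015], [0.5, 0.088, 0, -0.0125, 0, 0, 0.015]],
  ],
)

```text
t: 8.1
tool_pos: [0.5331, -0.0004, 0.0254]
tcp_rot: [[0.737, 0.676, -0.0], [0.676, -0.737, -0.0], [-0.0, -0.0, -1.0]]
force: [-0.8, -0.7, 0.5]
finger_gap: 0.0429
grip_force: 0.7
```

```bash
python3 look.py w5
```

```text
t 8.1 pos [ 5.331e-01 -4.000e-04  2.540e-02] F tool [-1.06 -0.01 -0.53]
blue [ 350  131   59  115 4998] med [ 44.8  36.5 -34.9] xmin/max 18.8 62.2 topline [ 39.1  35.6 -37.9]
blue [ 128  150   59  111 4506] med [ 37.9 -44.3 -34.6] xmin/max 13.0 55.4 topline [ 32.9 -43.6 -37.3]
```

```bash
python3 - <<'E'
from h import *
from station import bot
s=bot.read_state(); c=bot.capture('wrist')
T=np.eye(4);T[:3,:3]=s['tcp_rot'];T[:3,3]=s['tool_pos']
D=(cloud(c,T@c['hand_eye'])-s['tool_pos'])@s['tcp_rot']*1000
g=cv2.cvtColor(c['pixels'],cv2.COLOR_RGB2GRAY); dark=(g<60)
for r in list(range(5,150,18)):
    out=[]
    for lo,hi in ((60,200),(370,470)):
        on=np.flatnonzero(dark[r,lo:hi])+lo
        if len(on)>8: out.append((on.min(),on.max(),D[r,on[len(on)//2]].round(1).tolist()))
    print(r,out)
# canister body edges (grey/blue boundary to deck) top silhouette by columns
E
python3 - <<'E'
import cv2;a=cv2.imread('pics/w5.png');cv2.imwrite('pics/w5b.png',cv2.resize(a[0:320,80:460],None,fx=2,fy=1.8))
E
```

```text
5 [(np.int64(100), np.int64(130), [106.5, -58.7, -12.4]), (np.int64(399), np.int64(428), [106.6, 49.2, -12.6])]
23 [(np.int64(105), np.int64(134), [100.9, -58.0, -11.5]), (np.int64(398), np.int64(426), [101.1, 49.6, -11.2])]
41 [(np.int64(127), np.int64(137), [96.0, -56.4, -6.4]), (np.int64(396), np.int64(424), [95.1, 49.5, -11.2])]
59 [(np.int64(131), np.int64(141), [89.7, -56.0, -5.2]), (np.int64(395), np.int64(422), [89.4, 51.1, -8.0])]
77 [(np.int64(136), np.int64(144), [83.2, -55.5, -4.6]), (np.int64(394), np.int64(420), [82.7, 50.5, -9.3])]
95 [(np.int64(392), np.int64(418), [76.2, 50.9, -8.2])]
113 [(np.int64(391), np.int64(416), [69.3, 51.3, -7.8])]
131 [(np.int64(389), np.int64(414), [62.1, 52.0, -5.9])]
149 [(np.int64(402), np.int64(412), [54.6, 55.2, -5.0])]
```

View pics/w5b.png

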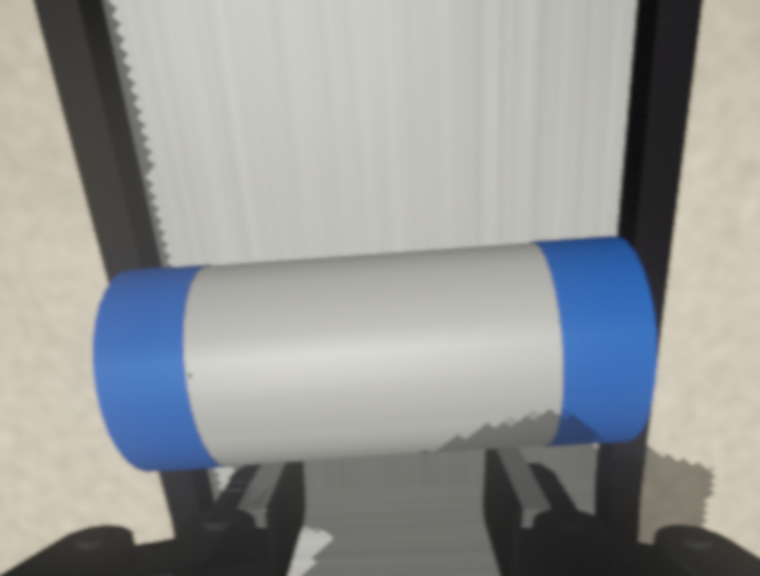

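The right rail runs at about -3.6° in the tool frame, so the ramp yaw is nearer 46.5°. The canister at crop (375,355) is square to the ramp and the tool was the skewed one. I'll turn the tool back to about 46.5° and push along that line.

servo_tool(
  plan=[
    [[0.5, 0.008, -0.0005, -0.001, 0, 0, -0.002], [0.5, 0.016, -0.001, -0.002, 0, 0, -0.005], [0.5, 0.025, -0.0015, -0.0035, 0, 0, -0.008], [0.5, 0.034, -0.002, -0.005, 0, 0, -0.011], [0.5, 0.043, -0.003, -0.006, 0, 0, -0.014], [0.5, 0.052, -0.0035, -0.007, 0, 0, -0.017], [0.5, 0.061, -0.004, -0.0085, 0, 0, -0.02], [0.5, 0.07, -0.005, -0.01, 0, 0, -0.022], [0.5, 0.079, -0.0055, -0.011, 0, 0, -0.022], [0.5, 0.088, -0.006, -0.0125, 0, 0, -0.022]],
  ],
)

```text
t: 9.45
tool_pos: [0.5483, 0.0156, 0.0286]
tcp_rot: [[0.689, 0.725, -0.0], [0.725, -0.689, 0.0], [-0.0, -0.0, -1.0]]
force: [-1.9, -0.8, 1.6]
finger_gap: 0.0429
grip_force: 0.7
```

```bash
python3 look.py w6; python3 - <<'E'
from station import bot
import numpy as np
print(bot.read_state()['tcp_rot'].round(3).tolist())
E
```

```text
t 9.45 pos [0.5483 0.0156 0.0286] F tool [-1.93 -0.83 -1.61]
blue [ 360  144   54  113 4813] med [ 40.6  39.1 -34.6] xmin/max 13.9 57.6 topline [ 35.   38.8 -37.5]
blue [ 135  147   54  111 4539] med [ 39.4 -41.9 -34.3] xmin/max 14.0 56.6 topline [ 33.8 -40.3 -37.2]
orange [ 168    0  241    6 1116] med [107.    9.4 -14.2] xmin/max 105.3 108.3 topline [105.6  39.6 -20.5]
[[0.689, 0.725, 0.0], [0.725, -0.689, 0.0], [0.0, 0.0, -1.0]]
```

servo_tool(
  plan=[
    [[0.5, 0.009, 0, -0.001, 0, 0, 0], [0.5, 0.018, 0, -0.0025, 0, 0, 0], [0.5, 0.027, 0, -0.004, 0, 0, 0], [0.5, 0.036, 0, -0.005, 0, 0, 0], [0.5, 0.045, 0, -0.0065, 0, 0, 0], [0.5, 0.054, 0, -0.0075, 0, 0, 0], [0.5, 0.063, 0, -0.009, 0, 0, 0], [0.5, 0.072, 0, -0.01, 0, 0, 0], [0.5, 0.081, 0, -0.0115, 0, 0, 0], [0.5, 0.09, 0, -0.0125, 0, 0, 0]],
  ],
)

```text
t: 10.75
tool_pos: [0.5639, 0.0319, 0.0317]
tcp_rot: [[0.689, 0.725, 0.0], [0.725, -0.689, 0.0], [0.0, -0.0, -1.0]]
force: [-1.2, -1.4, 1.7]
finger_gap: 0.043
grip_force: 0.8
```

servo_tool(
  plan=[
    [[0.5, 0.007, 0, -0.001, 0, 0, 0], [0.5, 0.014, 0, -0.002, 0, 0, 0], [0.5, 0.02, 0, -0.003, 0, 0, 0], [0.5, 0.026, 0, -0.0035, 0, 0, 0], [0.5, 0.032, 0, -0.0045, 0, 0, 0], [0.5, 0.038, 0, -0.0055, 0, 0, 0], [0.5, 0.044, 0, -0.006, 0, 0, 0], [0.5, 0.049, 0, -0.007, 0, 0, 0], [0.5, 0.054, 0, -0.0075, 0, 0, 0], [0.5, 0.059, 0, -0.0085, 0, 0, 0]],
  ],
)

```text
t: 12.0
tool_pos: [0.5739, 0.0425, 0.0338]
tcp_rot: [[0.689, 0.725, -0.0], [0.725, -0.689, -0.0], [-0.0, -0.0, -1.0]]
force: [-1.8, -1.5, 2.3]
finger_gap: 0.0427
grip_force: 1.2
```

```bash
python3 look.py w7
```

```text
t 12.0 pos [0.5739 0.0425 0.0338] F tool [-2.3  -0.23 -2.26]
blue [ 360  145   54  113 4812] med [ 40.1  39.2 -34.5] xmin/max 13.5 57.0 topline [ 34.3  39.5 -37.6]
blue [ 136  148   53  109 4493] med [ 39.3 -41.7 -34.4] xmin/max 14.4 56.3 topline [ 34.3 -41.4 -37.1]
orange [ 147   90  281   33 3228] med [ 72.1 -14.  -35.8] xmin/max 65.8 77.9 topline [ 70.2 -28.6 -37.3]
```

View pics/w7.png

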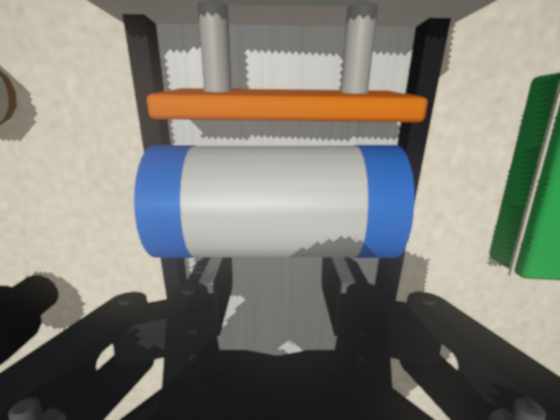

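The canister (275,202) is square to the plate (287,105), with about 11 mm still to contact. I'll slow down here.

servo_tool(
  plan=[
    [[0.5, 0.005, 0, -0.0005, 0, 0, 0], [0.5, 0.01, 0, -0.0015, 0, 0, 0], [0.5, 0.015, 0, -0.002, 0, 0, 0], [0.5, 0.02, 0, -0.003, 0, 0, 0], [0.5, 0.025, 0, -0.0035, 0, 0, 0], [0.5, 0.03, 0, -0.004, 0, 0, 0], [0.5, 0.035, 0, -0.005, 0, 0, 0], [0.5, 0.039, 0, -0.0055, 0, 0, 0], [0.5, 0.043, 0, -0.006, 0, 0, 0], [0.5, 0.047, 0, -0.0065, 0, 0, 0]],
  ],
)

```text
t: 13.3
tool_pos: [0.582, 0.051, 0.0354]
tcp_rot: [[0.689, 0.725, -0.0], [0.725, -0.689, -0.0], [-0.0, -0.0, -1.0]]
force: [-4.0, -2.7, 2.1]
finger_gap: 0.0424
grip_force: 2.3
```

servo_tool(
  plan=[
    [[0.5, 0.004, 0, -0.0005, 0, 0, 0], [0.5, 0.008, 0, -0.001, 0, 0, 0], [0.5, 0.012, 0, -0.0015, 0, 0, 0], [0.5, 0.016, 0, -0.002, 0, 0, 0], [0.5, 0.02, 0, -0.003, 0, 0, 0], [0.5, 0.023, 0, -0.003, 0, 0, 0], [0.5, 0.026, 0, -0.0035, 0, 0, 0]],
  ],
)

```text
t: 14.18
tool_pos: [0.586, 0.0553, 0.0362]
tcp_rot: [[0.689, 0.725, -0.001], [0.725, -0.689, -0.001], [-0.001, -0.001, -1.0]]
force: [-5.9, -5.7, 4.1]
finger_gap: 0.0425
grip_force: 4.1
```

```bash
python3 look.py w8
```

```text
t 14.175 pos [0.586  0.0553 0.0362] F tool [-8.22 -0.34 -4.14]
blue [ 136  149   53  109 4213] med [ 38.1 -41.7 -34.9] xmin/max 14.0 55.9 topline [ 34.5 -40.7 -37.3]
blue [ 361  159   54  100 4301] med [ 37.7  39.4 -35.1] xmin/max 12.3 53.1 topline [ 33.7  39.5 -37.6]
orange [ 153  120  269   39 7053] med [ 61.2  -3.9 -34.4] xmin/max 50.9 66.5 topline [ 59.3  -9.8 -36.3]
```

servo_tool(
  plan=[
    [[0.5, 0.003, 0, -0.0005, 0, 0, 0], [0.5, 0.006, 0, -0.001, 0, 0, 0], [0.5, 0.009, 0, -0.001, 0, 0, 0], [0.5, 0.012, 0, -0.0015, 0, 0, 0], [0.5, 0.012, 0, -0.0015, 0, 0, 0]],
  ],
)

```text
t: 14.85
tool_pos: [0.588, 0.0574, 0.0365]
tcp_rot: [[0.689, 0.725, -0.002], [0.725, -0.689, -0.001], [-0.002, -0.001, -1.0]]
force: [-6.1, -5.6, 3.8]
finger_gap: 0.043
grip_force: 4.6
```

```bash
python3 look.py w9
```

```text
t 14.85 pos [0.588  0.0574 0.0365] F tool [-8.33 -0.56 -3.78]
blue [ 136  150   53  108 4202] med [ 38.1 -41.7 -34.9] xmin/max 13.7 55.8 topline [ 34.3 -41.  -37.4]
blue [ 360  159   55  100 4293] med [ 37.7  39.4 -35.1] xmin/max 12.6 53.2 topline [ 34.   39.6 -37.5]
orange [ 153  120  269   39 7109] med [ 61.2  -3.6 -34.5] xmin/max 50.9 66.5 topline [ 59.3 -10.3 -36.4]
```

servo_tool(
  plan=[
    [[0.5, 0.003, 0, -0.0005, 0, 0, 0], [0.5, 0.006, 0, -0.001, 0, 0, 0], [0.5, 0.009, 0, -0.001, 0, 0, 0], [0.5, 0.009, 0, -0.001, 0, 0, 0]],
  ],
)

```text
t: 15.4
tool_pos: [0.5891, 0.0586, 0.0367]
tcp_rot: [[0.689, 0.724, -0.003], [0.724, -0.689, -0.001], [-0.003, -0.001, -1.0]]
force: [-11.7, -9.6, 6.2]
finger_gap: 0.0427
grip_force: 7.3
```

```bash
python3 look.py w10
```

```text
t 15.4 pos [0.5891 0.0586 0.0367] F tool [-15.02  -1.88  -6.2 ]
blue [ 136  149   53  109 4205] med [ 38.1 -41.7 -34.9] xmin/max 13.9 56.0 topline [ 34.2 -41.9 -37.5]
blue [ 360  160   55   99 4260] med [ 37.6  39.4 -35.2] xmin/max 13.6 52.8 topline [ 34.3  39.1 -37.5]
orange [ 153  120  269   40 7201] med [ 60.9  -3.6 -34.6] xmin/max 50.4 66.5 topline [ 59.   -7.5 -36.2]
```

The force rose from 8 to 15 N while the motion stalled, so the plate has bottomed out. I'll hold it and check the view.

servo_tool(
  plan=[
    [[0.5, 0, 0, 0, 0, 0, 0], [0.5, 0, 0, 0, 0, 0, 0], [0.5, 0, 0, 0, 0, 0, 0], [0.5, 0, 0, 0, 0, 0, 0]],
  ],
)

```text
t: 15.95
tool_pos: [0.5891, 0.0586, 0.0367]
tcp_rot: [[0.689, 0.724, -0.003], [0.724, -0.689, -0.001], [-0.003, -0.001, -1.0]]
force: [-10.7, -10.4, 7.3]
finger_gap: 0.0429
grip_force: 7.2
```

```bash
python3 look.py w11
```

```text
t 15.95 pos [0.5891 0.0586 0.0367] F tool [-14.96  -0.62  -7.22]
blue [ 136  150   53  108 4198] med [ 38.  -41.7 -34.9] xmin/max 14.2 55.8 topline [ 33.9 -40.8 -37.5]
blue [ 361  160   54   99 4271] med [ 37.6  39.4 -35.2] xmin/max 13.5 52.8 topline [ 34.1  39.3 -37.7]
orange [ 153  120  269   40 7229] med [ 60.9  -3.6 -34.6] xmin/max 50.4 66.5 topline [ 59.3  -7.5 -36.4]
```

View pics/w11.png

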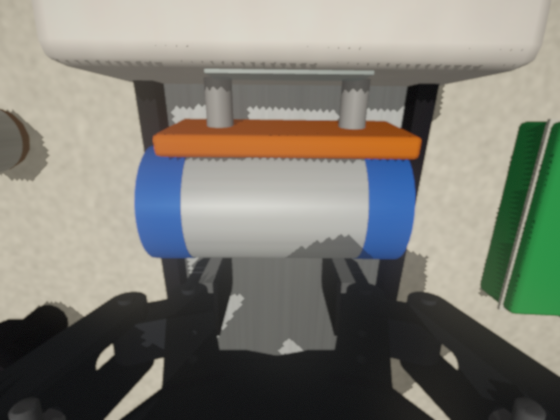

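The canister (275,205) is pressed flat against the plate (287,140), the fingertips are behind it, and the 15 N push is steady. I'm handing the job in.

```bash
python3 -c "
from station import bot
print(bot.hand_in())"
```

```text
the job is handed in; nothing more can be done
None
```

I rolled the canister up the ramp and handed the job in at 16 s, with the fingertips still holding it against the stop at a steady 15 N. The plate looks fully in: it moved about 10 mm and then stalled as the force rose. The eyepiece, bottle and slide box were not touched.

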